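Strap a pipe offcut into the holding fixture

TASK

Slide the pipe endways along its channel until it is fully home against the stop plate, while both hinged straps are still open. Then swing both straps over the pipe and press each one down until its catch snaps over and holds it fully shut. Leave the other things on the bench where they are.

Things in the scene. Friction and masses are not known exactly. Their poses are not given: they have to be found in the camera images.
- fixture: pipe holding fixture bolted to the bench; place and yaw vary. Origin on the bench below the channel's centre line, z up; +y runs along the channel to the stop plate, +x is the hinge side, -x the catch side. Base plate x -106..54, y -88..112 mm, 12 mm thick. Two flat hinged straps cross the channel at y 70 (strap_a, by the stop plate) and y 15 (strap_b). Hinge cheeks: x 28..44, up to z 72 mm
- channel_floor (a point): point on the channel's floor at fixture x 0, y 0, z 24 mm. The open-ended channel runs y -75..95 mm; its two lips, 29 mm apart inside and 44 mm outside, rise to z 32 mm
- stop_face (a point): point on the steel stop plate's face (fixture x 0, y 95, z 41 mm), on the axis of the pipe in the channel. The plate is 60 mm wide in x and rises to z 64 mm
- catch_a_post (a point): top centre of strap_a's catch post, fixture x -89, y 70, z 84 mm; the post is 16 mm thick in x and 26 mm wide in y. From it a sprung steel roller (9 mm thick, 18 mm wide, centre at fixture x -71, z 71 mm) sticks out towards +x over the place where the strap's nose goes
- catch_b_post (a point): the same for strap_b, at fixture x -89, y 15, z 84 mm
- pipe: plain grey steel pipe offcut, 34 mm outside diameter, 150 mm long, about 0.35 kg, loose, lying in the channel along the fixture's y, 25 to 50 mm short of the stop plate. Origin at its middle, on its underside; y along the pipe towards the stop plate, z up. Home, its origin stands at fixture x 0, y 20, z 24 mm
- pipe_push_end (a point): centre of the pipe's end face that looks away from the stop plate (pipe y -75, z 17 mm): push here, towards fixture +y. It stands 41 mm above the bench; the pipe's top at 58 mm
- strap_a (a joint): hinge angle (rad) of the strap by the stop plate: 0 fully shut (bar level, 2.5 mm above the pipe), larger is further open (free end up and back to fixture +x). Starts 0.5 to 0.95. The stiff, sprung hinge stays put from about 0.45 to 1.4; let go lower uncaught, it rises to about 0.45. At 0.15 its nose meets the roller; some 10 to 14 N down on the tab takes it past and it snaps to 0
- strap_b (a joint): the same for the second strap, 55 mm further from the stop plate
- strap_a_tab (a point): middle of the ribbed finger tab on the strap's upper face, 80 mm from the hinge axis; the strap is a plain aluminium bar 22 mm wide, 7 mm thick and 104 mm long from the hinge axis to its rounded nose. Shut, this point is at fixture x -46, y 70, z 67.5 mm; x points along the strap towards the hinge, z out of its upper face
- strap_b_tab (a point): the same point on the second strap; shut at fixture x -46, y 15, z 67.5 mm
- strap_a_hinge (a point): on the hinge axis of strap_a, fixture x 34, y 70, z 64 mm; the axis is the fixture's y
- strap_b_hinge (a point): on the hinge axis of strap_b, fixture x 34, y 15, z 64 mm; the axis is the fixture's y
- tee: white pipe tee fitting, 50x72x27 mm, lying by; leave it alone. Origin under its centre
- tape: tape measure lying on its side, 68x82x42 mm, standing by; leave it alone. Origin under its centre
- tin: round tin with a lid, 65 mm across, 48 mm high, standing by; leave it alone. Origin under its centre
- parts_cabinet: grey steel drawer cabinet fixed on the left of the bench; nothing to do with it, but the arm must pass over or round it. It fills about x 0.25..0.61, y 0.23..0.47 m of the bench and is 232 mm high

How it is judged:
By the outcome, as a careful person would: the job done as asked, in the order asked, and still so for the second after the job is handed in, with the robot touching nothing.
It also fails if it takes over 54 s, if anything falls off the work surface, if the arm or the gripper's body presses on something with over 40 N, if the wrist force passes 120 N, or if a joint passes its speed limit or range.

ROBOT

A 7-joint arm with a two-finger parallel gripper is mounted at the origin on the work surface; the furniture and walls round the work are solid. World frame = base frame: x ahead of the robot, y to its left, z up, the work surface at z = 0. Lengths are in mm, angles in rad, forces in N, time in s.
With the tool pointing down it reaches from about 400 to 875 mm from the base axis. Payload 4.4 kg.
Tool frame: the origin (TCP) lies midway between the tips of the shut fingers; the grasp point (between the pads) lies ctrl.grip_depth behind it (ctrl.grip_depth is the distance from the TCP to the grasp point, in mm); z points along the fingers, y is the line along which they close (so a half turn about z gives the same grasp; the last joint's range is limited). The gripper opens to 85 mm and grips with 20 to 120 N. Pads are 22 mm wide; open, the fingers measure 114 mm over their backs; the gripper's body (76 mm by 85 mm) begins 54 mm behind the grasp point. The pads swing forward as they close: fully open they stand 13 mm farther back than shut.
Start: joints at [1.107, 0.628, 0.038, 1.517, -0.027, 0.996, -0.02], TCP at [251.832, -599.248, 231.313] pointing down, gripper open.
Joint ranges: [-3.06, 3.06], [-0.37, 2.12], [-1.25, 1.32], [0.18, 2.47], [-1.1, 4.24], [0.23, 1.98], [-2.94, 2.94]. Speed limits (rad/s): [2.57, 2.57, 3.14, 3.14, 3.14, 3.14, 3.14].

INTERFACE

Orientations are given as [roll, pitch, yaw] about the fixed x, y, z axes, in that order (R = Rz(yaw) Ry(pitch) Rx(roll)).
In Python, from cell import ctrl gives the robot as it stands.
- The arm moves only by the tool carry_out, never from a script. Its argument "deltas" is one flat list of numbers, 7 for each row, row after row: the turn, a rotation vector about the tool's x, y, z in degrees, then the shift along the tool's x, y, z in m, then the closure, from -1 (fully open) to 1 (shut). In form: [wx, wy, wz, dx, dy, dz, claw, wx, wy, wz, dx, dy, dz, claw, ...]. A call has 1 to 12 rows; each row shifts and turns the commanded pose from where the row before left it, along the tool's axes as they then stand; what a row does not reach is not made up. A row lasts 1/8 s, in which the tool goes at most 62.5 mm and 10.7 degrees, less where a joint would pass 70% of its speed; a pose out of reach is approached as far as the arm can. A call with a gripper value outside its range is refused whole. The fingers move at their own pace and stop on an object; the grip force is fixed at half the most. Time passes only in rows, so rows that do not move let the fingers close. It gives the time, the measured TCP pose, the force, the opening and the grip force at its end, in the units of the state.
- ctrl.read_state(): the state, without advancing time (a new reading comes with each control period).
- ctrl.get_image(name): name is "scene" or "side" or "wrist"; returns the picture (480x640x3 uint8, red, green, blue); there is no depth.
- ctrl.calibration(name): a dict with "mtx" (3x3 intrinsics, pixels), "R" (3x3) and "t" (3): a world point X has camera coordinates R X + t. Camera axes: x right, y down, z forward; pixel columns grow to the right and rows downward; lengths in mm; the calibration is good to about 2 mm. The wrist camera is an equidistant fisheye: a pixel r from the principal point sees the ray r / f radians off the axis. A picture is of the moment at which its call begins: read the wrist's pose just before it. calibration takes no time and is no camera call; for the wrist camera it gives the pose at the moment of the call.
- ctrl.finish_job(): hands the job in; it is judged then, once.
The state is a dict: "clock": time; "qpos": joint angles; "qd": joint speeds; "tau": joint torques, N m; "eef_pos": TCP position; "tool_rot": TCP orientation; "force": force on the tool from outside, world axes, zero at the start; "torque": the same for the moment, N m; "width": finger opening in mm; "gripper_force": force on a finger pad.
Only numpy, scipy, OpenCV 4.12 (cv2) and the standard library are available. Lean on these libraries where they do the work, as an engineer would, in place of code of your own. Each camera call takes 0.05 s, during which the arm holds its last target. There are 200 camera calls.

## Working session

There is one attempt and no reset: what is moved stays moved. The work goes in short steps, Python scripts to look and compute and a tool call to move; the robot and the scene stay as the last step left them, time stands still between calls to the robot, and variables do not carry over. Pictures are saved under pics/ and viewed, at most 10 in all, crops included, and the job is handed in when it is done.

Besides the shell and the picture viewer there is one more tool, called after "Call:" by a JSON object that holds its "op" and its "data". carry_out: Moves the arm, as the interface text tells. Its arguments: {"type":"object","properties":{"deltas":{"type":"array"}},"required":["deltas"]}

```bash
mkdir -p pics; ls
python3 - <<'E'
from cell import ctrl
import cv2,numpy as np
np.set_printoptions(precision=3,suppress=True)
for n in("scene","side"):
    cv2.imwrite(f"pics/{n}0.png",ctrl.get_image(n)[:,:,::-1]);c=ctrl.calibration(n);print(n,c["mtx"],c["R"],c["t"])
print(ctrl.read_state(),ctrl.grip_depth)
E
```

```text
pics
scene [[448.057   0.    326.361]
 [  0.    448.057 232.718]
 [  0.      0.      1.   ]] [[-0.89  -0.456  0.007]
 [-0.219  0.414 -0.884]
 [ 0.4   -0.788 -0.468]] [457.355 184.21  785.026]
side [[439.3     0.    327.815]
 [  0.    439.3   241.98 ]
 [  0.      0.      1.   ]] [[-0.415  0.91  -0.016]
 [ 0.664  0.291 -0.689]
 [-0.622 -0.297 -0.725]] [ 186.975 -304.181 1474.945]
{'clock': 0.1, 'qpos': array([ 1.107,  0.629,  0.038,  1.518, -0.027,  0.996, -0.02 ]), 'qd': array([-0.001, -0.003,  0.   , -0.002, -0.001, -0.001,  0.   ]), 'tau': array([  0.003, -56.454,   1.231, -19.397,   0.011,   0.006,  -0.   ]), 'eef_pos': array([ 251.628, -598.739,  230.503]), 'tool_rot': array([-3.14 , -0.   ,  0.398]), 'force': array([ 0.412, -0.432,  0.807]), 'torque': array([ 0.024, -0.015, -0.001]), 'gripper_force': 0.0, 'width': 85.63125644642041} 18.700000000000003
```

View pics/scene0.png

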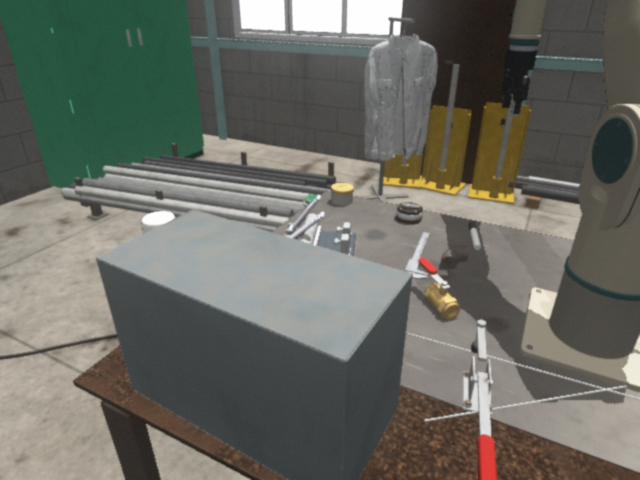

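View pics/side0.png

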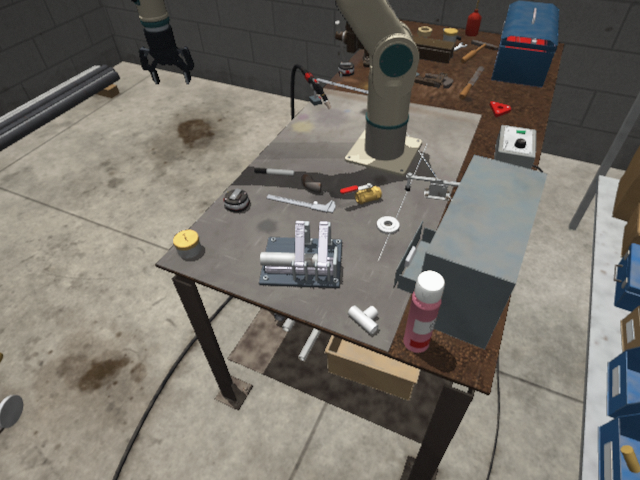

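Side view: the fixture is near (300,262), with the pipe sticking out to the left and the straps standing up. The scene view is mostly hidden by the cabinet. I'll zoom in on the side view.

```bash
cat > h.py <<'E'
from cell import ctrl
import cv2,numpy as np
from scipy.spatial.transform import Rotation as Ro
np.set_printoptions(precision=3,suppress=True)
def ray(c,u,v,fish=False):
    K=c["mtx"];d=np.array([(u-K[0,2])/K[0,0],(v-K[1,2])/K[1,1],1])
    if fish:
        r=np.hypot(d[0],d[1]);d=np.array([d[0]/r*np.sin(r),d[1]/r*np.sin(r),np.cos(r)]) if r>0 else d
    R=np.array(c["R"]);return -R.T@np.array(c["t"]),R.T@d
def onz(c,u,v,z,fish=False):
    o,d=ray(c,u,v,fish);return o+d*(z-o[2])/d[2]
def proj(c,X,fish=False):
    p=np.array(c["R"])@X+np.array(c["t"]);K=c["mtx"]
    if fish:
        r=np.hypot(p[0],p[1]);th=np.arctan2(r,p[2]);q=p[:2]/r*th
    else:q=p[:2]/p[2]
    return q*[K[0,0],K[1,1]]+K[:2,2]
E
python3 - <<'E'
from h import *
im=cv2.imread("pics/side0.png")
cv2.imwrite("pics/side0c.png",cv2.resize(im[205:305,240:370],None,fx=6,fy=6,interpolation=cv2.INTER_CUBIC))
c=ctrl.calibration("side")
for u,v in [(262,258),(342,285),(262,283),(342,240),(270,237)]:print(onz(c,u,v,12))
c=ctrl.calibration("wrist");print(c, -c["R"].T@c["t"])
E
```

```text
[ 587.604 -124.582   12.   ]
[585.096  99.743  12.   ]
[658.822 -82.744  12.   ]
[445.211  39.63   12.   ]
[ 513.026 -143.353   12.   ]
{'mtx': array([[371.648,   0.   , 316.595],
       [  0.   , 371.648, 239.568],
       [  0.   ,   0.   ,   1.   ]]), 'R': array([[ 0.388, -0.922, -0.002],
       [-0.876, -0.369,  0.309],
       [-0.286, -0.118, -0.951]]), 't': array([-649.679,  -41.586,  379.269])} [ 323.94  -569.267  372.365]
```

View pics/side0c.png

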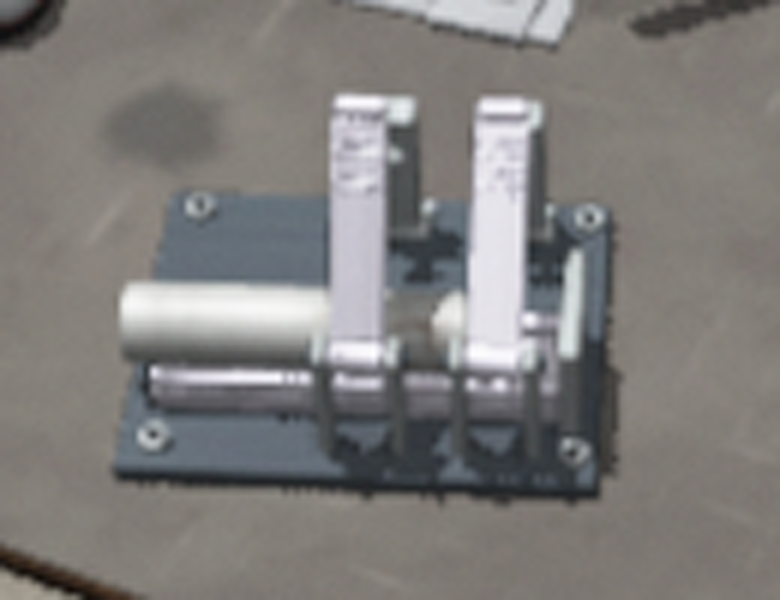

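The crop shows the base plate corners at (172,190), (608,200), (602,485) and (115,465), with bolts at (200,205), (590,215), (153,435) and (575,450). The pipe's push end is at (122,320), well short of the stop at right. Both straps are open.

Run:
```python
from h import *
c=ctrl.calibration("side")
f=lambda u,v,z:onz(c,u/6+240,v/6+205,z)
b=[f(200,205,16),f(590,215,16),f(575,450,16),f(153,435,16)]
k=[f(172,190,12),f(608,202,12),f(602,485,12),f(115,465,12)]
for q in(b,k):
    m=np.mean(q,0);d=(q[1]-q[0]+q[2]-q[3])[:2];e=(q[3]-q[0]+q[2]-q[1])[:2]
    yaw=np.arctan2(-d[0],d[1]);R=np.array([[np.cos(yaw),-np.sin(yaw)],[np.sin(yaw),np.cos(yaw)]])
    print(np.array(q),yaw,np.arctan2(e[1],e[0]),np.hypot(*d)/2,np.hypot(*e)/2, m[:2]-R@[-26,12])
print(f(122,320,41))
```

```text
[[ 519.726 -128.746   16.   ]
 [ 455.487   33.39    16.   ]
 [ 579.846   80.983   16.   ]
 [ 642.865  -81.524   16.   ]] 0.3735871292563731 0.3658469066524186 174.3471647862782 132.51874899984952 [578.067 -25.658]
[[ 513.379 -147.303   12.   ]
 [ 441.366   36.028   12.   ]
 [ 589.092   97.039   12.   ]
 [ 660.293  -89.947   12.   ]] 0.369018144495356 0.3819999983010167 198.52284291465898 158.7632593750155 [579.61  -27.859]
[ 611.03  -111.456   41.   ]
```

```bash
cat >> h.py <<'E'
O=np.array([579.,-27.]);YAW=.37
def W(x,y,z):
    c,s=np.cos(YAW),np.sin(YAW);return np.array([O[0]+c*x-s*y,O[1]+s*x+c*y,z])
def F(p):
    c,s=np.cos(YAW),np.sin(YAW);d=np.array(p[:2])-O;return np.array([c*d[0]+s*d[1],-s*d[0]+c*d[1],p[2]])
def go(x,y,z,p=None):
    s=ctrl.read_state();R=Ro.from_euler("xyz",s["tool_rot"]).as_matrix()
    print("tool shift mm",R.T@(W(x,y,z)-(s["eef_pos"] if p is None else p)))
E
python3 - <<'E'
from h import *
go(0,-130,180)
E
```

```text
tool shift mm [ 519.672 -270.261   50.953]
```

Call:
{"op": "carry_out", "data": {"deltas": [0,0,0,0.043,-0.0225,0.0042,1,0,0,0,0.0433,-0.0225,0.0042,1,0,0,0,0.0433,-0.0225,0.0042,1,0,0,0,0.0433,-0.0225,0.0042,1,0,0,0,0.0433,-0.0225,0.0042,1,0,0,0,0.0433,-0.0225,0.0042,1,0,0,0,0.0433,-0.0225,0.0042,1,0,0,0,0.0433,-0.0225,0.0042,1,0,0,0,0.0433,-0.0225,0.0042,1,0,0,0,0.0433,-0.0225,0.0042,1,0,0,0,0.0433,-0.0225,0.0042,1,0,0,1.6,0.0433,-0.0225,0.0042,1]}}

```text
clock: 1.6
eef_pos: [626.6, -147.9, 180.4]
tool_rot: [-3.141, 0.001, 0.369]
force: [0.1, 0.5, -0.3]
width: 0.2
gripper_force: 0.0
```

Run:
```python
from h import *
s=ctrl.read_state();print(s["clock"],s["qd"],F(s["eef_pos"]),s["tool_rot"],s["width"])
ctrl.get_image("side");ctrl.get_image("side");ctrl.get_image("side")
s=ctrl.read_state();c=ctrl.calibration("wrist");cv2.imwrite("pics/w1.png",ctrl.get_image("wrist")[:,:,::-1])
np.save("w1.npy",c,allow_pickle=True)
print(s["clock"],F(s["eef_pos"]),np.abs(s["qd"]).max(),proj(c,W(0,95,41),1))
```

```text
1.6 [-0.591  0.263  0.092 -0.454 -0.076  0.186 -0.712] [   0.671 -129.952  180.385] [-3.141  0.001  0.369] 0.23417106031850315
1.75 [   2.45  -127.304  179.854] 0.05685646941011163 [ 74.562 226.826]
```

View pics/w1.png

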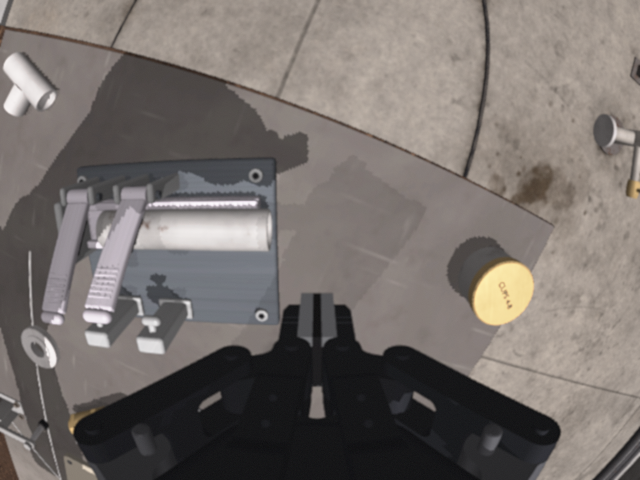

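The wrist view shows plate corners at (276,158), (279,323) and (80,163), with bolts at (256,176) and (261,316). The pipe end is at x≈271, rows 208–250. The nose ends are at (97,317) for strap b and (53,322) for strap a.

Run:
```python
from h import *
c=np.load("w1.npy",allow_pickle=True).item()
P=[(276,158,12,54,-88),(279,323,12,-106,-88),(80,163,12,54,112),(256,176,16,40,-75),(261,316,16,-92,-75)]
A=np.array([onz(c,u,v,z,1)[:2] for u,v,z,_,_ in P]);B=np.array([p[3:] for p in P],float)
for p in A:print(F([*p,0]))
H=(B-B.mean(0)).T@(A-A.mean(0));yaw=np.arctan2(H[0,1]-H[1,0],H[0,0]+H[1,1]);R=np.array([[np.cos(yaw),-np.sin(yaw)],[np.sin(yaw),np.cos(yaw)]])
o=A.mean(0)-R@B.mean(0);print("fit",o,yaw,(A-o)@R-B)
import h;h.O=o;h.YAW=yaw
for v in(208,229,250):print("pipe",F(onz(c,271,v,41,1)))
# strap noses: ray cut with fixture plane y=const
for n,y,u,v in(("b",15,97,319),("a",70,53,323)):
    a,d=ray(c,u,v,1);f0=F(a);f1=F(a+d);t=(y-f0[1])/(f1-f0)[1];X=f0+(f1-f0)*t;print(n,X,np.arctan2(X[2]-64,34-X[0]),np.hypot(X[2]-64,34-X[0]))
    # angle from line of sight meeting the 104 circle
    for th in np.arange(.4,1.05,.05):
        print(round(th,2),proj(c,W(34-104*np.cos(th),y,64+104*np.sin(th)),1).round(),end=" ")
    print()
```

```text
[ 51.176 -93.373   0.   ]
[-105.155  -91.92     0.   ]
[ 55.63  100.305   0.   ]
[ 36.615 -76.759   0.   ]
[-95.47  -75.429   0.   ]
fit [580.38  -31.707] 0.34597016902824235 [[-0.298  0.78 ]
 [ 3.382 -1.524]
 [-0.499 -5.491]
 [-1.253  4.039]
 [-1.332  2.196]]
pipe [ 17.421 -86.744  41.   ]
pipe [  0.354 -86.694  41.   ]
pipe [-17.295 -86.563  41.   ]
b [-30.977  15.    144.211] 0.8899386543613791 103.22695410182847
0.4 [131. 329.] 0.45 [128. 330.] 0.5 [125. 330.] 0.55 [121. 330.] 0.6 [118. 330.] 0.65 [114. 329.] 0.7 [111. 328.] 0.75 [107. 327.] 0.8 [103. 325.] 0.85 [100. 322.] 0.9 [ 96. 320.] 0.95 [ 92. 316.] 1.0 [ 88. 312.] 
a [-49.037  70.    130.484] 0.6751398708339293 106.37384200334274
0.4 [ 74. 321.] 0.45 [ 71. 322.] 0.5 [ 67. 322.] 0.55 [ 63. 322.] 0.6 [ 59. 321.] 0.65 [ 55. 320.] 0.7 [ 51. 319.] 0.75 [ 47. 318.] 0.8 [ 43. 316.] 0.85 [ 39. 313.] 0.9 [ 35. 310.] 0.95 [ 31. 307.] 1.0 [ 27. 303.]
```

```bash
sed -i 's/^O=.*/O=np.array([579.5,-29.]);YAW=.363/' h.py
python3 - <<'E'
from h import *
s=ctrl.read_state();print(F(s["eef_pos"]));go(0,-122,37);go(0,-71,37)
E
```

```text
[   1.299 -127.548  180.125]
tool shift mm [ -1.079  -5.444 143.131]
tool shift mm [ -0.586 -56.442 143.172]
```

Call:
{"op": "carry_out", "data": {"deltas": [0,0,0,-0.001,-0.005,0.04,1,0,0,0,0,0,0.04,1,0,0,0,0,0,0.04,1,0,0,0,0,0,0.023,1,0,0,0,0,0,0,1,0,0,0,0,-0.01,0,1,0,0,0,0,-0.005,0,1,0,0,0,0,-0.005,0,1,0,0,0,0,-0.005,0,1,0,0,0,0,-0.005,0,1,0,0,0,0,-0.005,0,1]}}

```text
clock: 3.18
eef_pos: [611.7, -113.7, 38.8]
tool_rot: [3.139, -0.002, 0.369]
force: [1.6, -5.5, 4.2]
width: 0.4
gripper_force: 2.7
```

Run:
```python
from h import *
s=ctrl.read_state();print(F(s["eef_pos"]),s["force"],s["tool_rot"])
```

```text
[  0.059 -90.635  38.752] [ 1.618 -5.508  4.207] [ 3.139 -0.002  0.369]
```

Call:
{"op": "carry_out", "data": {"deltas": [0,0,0,0,-0.005,0,1,0,0,0,0,-0.005,0,1,0,0,0,0,-0.003,0,1,0,0,0,0,-0.002,0,1]}}

```text
clock: 3.68
eef_pos: [606.3, -99.6, 38.7]
tool_rot: [3.139, -0.002, 0.369]
force: [2.2, -4.5, 4.4]
width: 0.5
gripper_force: 2.8
```

Call:
{"op": "carry_out", "data": {"deltas": [0,0,0,0,-0.002,0,1,0,0,0,0,-0.002,0,1]}}

```text
clock: 3.92
eef_pos: [604.9, -96.1, 38.7]
tool_rot: [3.139, -0.002, 0.369]
force: [3.0, -5.8, 5.3]
width: 0.1
gripper_force: 2.8
```

Call:
{"op": "carry_out", "data": {"deltas": [0,0,0,0,-0.002,0,1,0,0,0,0,-0.002,0,1]}}

```text
clock: 4.18
eef_pos: [604.2, -94.3, 38.8]
tool_rot: [3.136, -0.003, 0.368]
force: [4.5, -9.7, 1.5]
width: -0.3
gripper_force: 5.6
```

Run:
```python
from h import *
s=ctrl.read_state();print(F(s["eef_pos"]),s["force"],s["tool_rot"])
```

```text
[ -0.064 -69.811  38.812] [ 4.514 -9.656  1.454] [ 3.136 -0.003  0.368]
```

Call:
{"op": "carry_out", "data": {"deltas": [0,0,0,0,-0.002,0,1,0,0,0,0,-0.002,0,1]}}

```text
clock: 4.42
eef_pos: [603.8, -94.3, 38.9]
tool_rot: [3.131, -0.004, 0.366]
force: [5.5, -15.1, -0.5]
width: 0.3
gripper_force: 8.9
```

Call:
{"op": "carry_out", "data": {"deltas": [0,0,0,0,-0.002,0,1,0,0,0,0,0,0,1]}}

```text
clock: 4.68
eef_pos: [603.8, -94.3, 39.1]
tool_rot: [3.128, -0.004, 0.365]
force: [7.0, -16.9, -1.0]
width: -0.4
gripper_force: 9.4
```

Call:
{"op": "carry_out", "data": {"deltas": [0,0,0,0,0.015,0,1,0,0,0,0,0.015,0,1,0,0,0,0,0,-0.045,1,0,0,0,0,0,-0.05,1,0,0,0,0,0,-0.05,1,0,0,0,0,0,-0.045,1,0,0,0,-0.01,-0.04,0,1,0,0,0,-0.01,-0.04,0,1,0,0,0,-0.01,-0.04,0,1,0,0,0,0,0,0,1,0,0,0,0,0,0,1]}}

```text
clock: 6.05
eef_pos: [539.8, -12.2, 227.9]
tool_rot: [-3.142, 0.0, 0.37]
force: [0.6, -0.6, -0.3]
width: 0.4
gripper_force: 0.0
```

Run:
```python
from h import *
s=ctrl.read_state();c=ctrl.calibration("wrist");cv2.imwrite("pics/w2.png",ctrl.get_image("wrist")[:,:,::-1])
np.save("w2.npy",c,allow_pickle=True)
print(s["clock"],F(s["eef_pos"]),np.abs(s["qd"]).max(),s["force"])
for p in [(54,-88,12),(54,112,12),(-106,112,12),(-106,-88,12),(-89,70,84),(-89,15,84)]:print(p,proj(c,W(*p),1))
```

```text
6.05 [-31.154  29.787 227.887] 0.01814288487040073 [ 0.644 -0.586 -0.317]
(54, -88, 12) [436.956 120.594]
(54, 112, 12) [231.135 116.846]
(-106, 112, 12) [237.926 271.762]
(-106, -88, 12) [424.807 272.695]
(-89, 70, 84) [268.187 287.108]
(-89, 15, 84) [332.69  287.817]
```

View pics/w2.png

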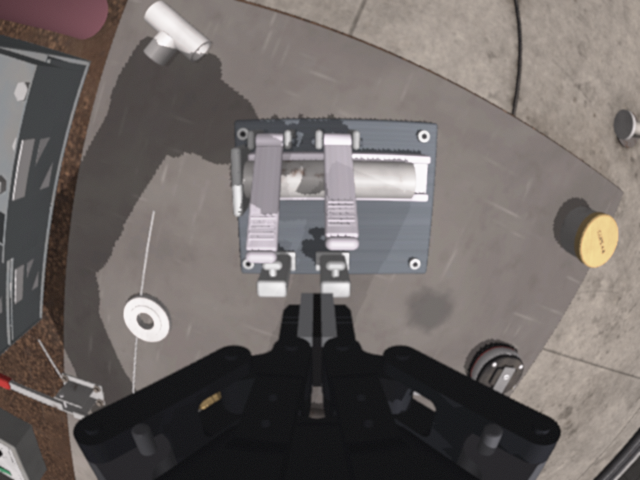

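Wrist view: plate corners at (437,124), (236,120), (241,272) and (427,272); post tops at (272,287) and (335,287). The pipe touches the stop plate, and both straps are still open, with noses at (342,244) for b and (262,256) for a. I'll refine the fixture pose.

Run:
```python
from h import *
c=np.load("w2.npy",allow_pickle=True).item()
P=[(437,124,12,54,-88),(236,120,12,54,112),(241,272,12,-106,112),(427,272,12,-106,-88),(272,287,84,-89,70),(335,287,84,-89,15)]
A=np.array([onz(c,u,v,z,1)[:2] for u,v,z,_,_ in P]);B=np.array([p[3:] for p in P],float)
H=(B-B.mean(0)).T@(A-A.mean(0));yaw=np.arctan2(H[0,1]-H[1,0],H[0,0]+H[1,1]);R=np.array([[np.cos(yaw),-np.sin(yaw)],[np.sin(yaw),np.cos(yaw)]])
o=A.mean(0)-R@B.mean(0);print("fit",o,yaw,(A-o)@R-B)
import h;h.O=o;h.YAW=yaw
s=ctrl.read_state();print(F(s["eef_pos"]))
for n,y in(("b",15),("a",70)):
  print(n,[(round(th,2),proj(c,W(34-104*np.cos(th),y,64+104*np.sin(th)),1).round()) for th in np.arange(.5,1.01,.1)])
```

```text
fit [579.649 -31.733] 0.36412440494238446 [[-2.652  2.362]
 [-2.324 -2.237]
 [ 0.751 -0.612]
 [ 1.522  0.312]
 [ 1.076 -0.586]
 [ 1.626  0.761]]
[-30.292  31.77  227.828]
b [(np.float64(0.5), array([339., 268.])), (np.float64(0.6), array([340., 265.])), (np.float64(0.7), array([341., 261.])), (np.float64(0.8), array([342., 256.])), (np.float64(0.9), array([343., 248.])), (np.float64(1.0), array([344., 238.]))]
a [(np.float64(0.5), array([265., 267.])), (np.float64(0.6), array([263., 265.])), (np.float64(0.7), array([261., 261.])), (np.float64(0.8), array([259., 255.])), (np.float64(0.9), array([257., 247.])), (np.float64(1.0), array([255., 238.]))]
```

```bash
sed -i 's/^O=.*/O=np.array([579.6,-31.7]);YAW=.364/' h.py
python3 - <<'E'
from h import *
go(-2,13,150)
E
```

```text
tool shift mm [28.171 18.842 77.831]
```

Call:
{"op": "carry_out", "data": {"deltas": [0,0,0,0.014,0.0095,0,1,0,0,0,0.014,0.0095,0.02,1,0,0,0,0,0,0.04,1,0,0,0,0,0,0.018,1,0,0,0,0,0,0.01,1,0,0,0,0,0,0.01,1]}}

```text
clock: 6.85
eef_pos: [573.3, -20.4, 129.7]
tool_rot: [3.141, -0.001, 0.369]
force: [1.0, 0.4, -0.8]
width: -0.1
gripper_force: 0.0
```

Call:
{"op": "carry_out", "data": {"deltas": [0,0,0,-0.006,0,0.006,1,0,0,0,-0.006,0,0.006,1,0,0,0,-0.005,0,0.0065,1,0,0,0,-0.005,0,0.0065,1]}}

```text
clock: 7.35
eef_pos: [552.1, -28.0, 104.9]
tool_rot: [3.141, -0.001, 0.37]
force: [1.3, -0.5, 0.2]
width: 0.2
gripper_force: 0.6
```

Call:
{"op": "carry_out", "data": {"deltas": [0,0,0,-0.004,0,0.007,1,0,0,0,-0.004,0,0.007,1,0,0,0,-0.003,0,0.006,1,0,0,0,-0.003,0,0.005,1]}}

```text
clock: 7.85
eef_pos: [538.9, -32.5, 79.5]
tool_rot: [-3.141, -0.0, 0.37]
force: [2.1, 0.6, 0.9]
width: 0.4
gripper_force: 0.8
```

Run:
```python
from h import *
s=ctrl.read_state();print(F(s["eef_pos"]),s["force"])
```

```text
[-38.287  13.711  79.515] [2.11  0.642 0.897]
```

Call:
{"op": "carry_out", "data": {"deltas": [0,0,0,-0.003,0,0.004,1,0,0,0,-0.002,0,0.003,1]}}

```text
clock: 8.1
eef_pos: [537.7, -33.2, 74.1]
tool_rot: [3.14, -0.007, 0.371]
force: [5.3, 3.2, 6.7]
width: 0.1
gripper_force: 3.4
```

Call:
{"op": "carry_out", "data": {"deltas": [0,0,0,0,0,0.003,1,0,0,0,0,0,0.002,1]}}

```text
clock: 8.35
eef_pos: [532.9, -34.8, 67.4]
tool_rot: [-3.141, 0.003, 0.37]
force: [0.4, -0.0, 6.7]
width: 0.0
gripper_force: 3.8
```

Run:
```python
from h import *
s=ctrl.read_state();print(F(s["eef_pos"]),s["force"])
im=ctrl.get_image("side")[:,:,::-1];cv2.imwrite("pics/s3.png",cv2.resize(im[195:305,235:365],None,fx=5,fy=5,interpolation=cv2.INTER_CUBIC))
```

```text
[-44.698  13.758  67.352] [ 0.386 -0.047  6.735]
```

View pics/s3.png

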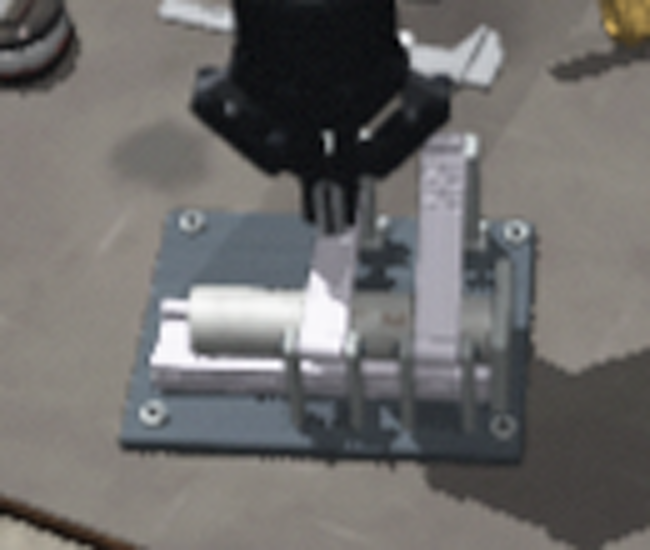

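The side crop shows strap b down flat under the fingers (325,290), strap a still open, and the pipe end against the stop plate. I'll press a bit more, then lift and move to strap a.

Call:
{"op": "carry_out", "data": {"deltas": [0,0,0,0,0,0.002,1,0,0,0,0,0,0.002,1]}}

```text
clock: 8.65
eef_pos: [533.1, -34.9, 66.0]
tool_rot: [-3.141, 0.002, 0.369]
force: [-8.3, 0.6, 38.9]
width: 0.2
gripper_force: 19.4
```

Call:
{"op": "carry_out", "data": {"deltas": [0,0,0,0,0,-0.02,1,0,0,0,0,0,-0.04,1,0,0,0,0,0,-0.035,1,0,0,0,0.015,-0.03,0,1,0,0,0,0.015,-0.029,0,1,0,0,0,0,0,0,1,0,0,0,0,0,0,1]}}

```text
clock: 9.52
eef_pos: [540.1, 30.2, 158.4]
tool_rot: [3.141, 0.002, 0.369]
force: [-0.4, -1.0, -0.4]
width: 0.4
gripper_force: 0.0
```

Run:
```python
from h import *
s=ctrl.read_state();print(F(s["eef_pos"]),s["force"]);go(-14,73,125)
```

```text
[-14.862  71.933 158.377] [-0.375 -0.989 -0.373]
tool shift mm [ 0.942 -1.076 33.374]
```

Call:
{"op": "carry_out", "data": {"deltas": [0,0,0,0.001,-0.001,0.02,1,0,0,0,0,0,0.018,1,0,0,0,-0.005,0,0.0065,1,0,0,0,-0.005,0,0.0065,1,0,0,0,-0.004,0,0.007,1,0,0,0,-0.004,0,0.007,1,0,0,0,-0.003,0,0.006,1,0,0,0,-0.003,0,0.005,1,0,0,0,-0.003,0,0.004,1,0,0,0,-0.002,0,0.003,1]}}

```text
clock: 10.78
eef_pos: [516.2, 23.0, 76.8]
tool_rot: [3.141, -0.004, 0.37]
force: [3.0, 2.6, 11.7]
width: -0.1
gripper_force: 6.0
```

Call:
{"op": "carry_out", "data": {"deltas": [0,0,0,0,0,0.004,1,0,0,0,0,0,0.003,1]}}

```text
clock: 11.02
eef_pos: [514.1, 22.3, 68.8]
tool_rot: [-3.141, 0.001, 0.37]
force: [-0.0, -0.5, -0.1]
width: 0.0
gripper_force: 0.0
```

Run:
```python
from h import *
s=ctrl.read_state();print(F(s["eef_pos"]),s["force"])
```

```text
[-41.956  73.718  68.837] [-0.025 -0.512 -0.069]
```

Strap a has snapped away under the fingers. I'll press to confirm, then lift clear.

Call:
{"op": "carry_out", "data": {"deltas": [0,0,0,0,0,0.002,1,0,0,0,0,0,0.002,1]}}

```text
clock: 11.28
eef_pos: [513.5, 21.9, 66.3]
tool_rot: [-3.141, 0.002, 0.37]
force: [-7.3, -0.2, 33.1]
width: 0.1
gripper_force: 16.8
```

Call:
{"op": "carry_out", "data": {"deltas": [0,0,0,0,0,-0.02,1,0,0,0,0,0,-0.05,1,0,0,0,0,0,-0.05,1,0,0,0,0,0.03,-0.04,1,0,0,0,0,0.02,0,1,0,0,0,0,0,0,1,0,0,0,0,0,0,1]}}

```text
clock: 12.15
eef_pos: [530.9, -23.6, 223.1]
tool_rot: [-3.139, 0.004, 0.37]
force: [-0.8, 1.3, 0.4]
width: 0.1
gripper_force: 0.0
```

Run:
```python
from h import *
im=ctrl.get_image("side")[:,:,::-1];w=ctrl.get_image("wrist")[:,:,::-1]
a=cv2.resize(im[195:305,235:365],(650,550),interpolation=cv2.INTER_CUBIC)[150:480]
b=cv2.resize(w[80:310,200:450],(250*5//2,230*5//2)) if 0 else cv2.resize(w[100:310,190:460],(347,270))
cv2.imwrite("pics/end.png",np.vstack([a,np.pad(b,((0,0),(0,303),(0,0)))]))
```

```text
(no output)
```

View pics/end.png

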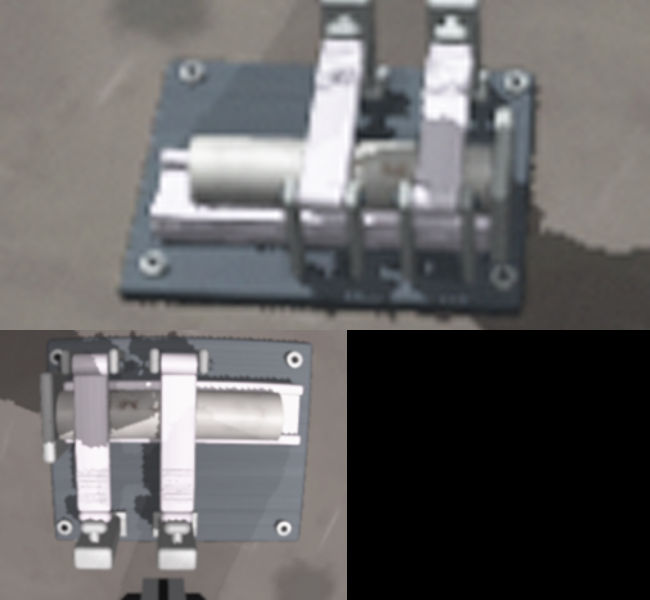

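The end picture shows both straps flat with their noses under the rollers, and the pipe against the stop. I'll check the pipe's end position numerically before handing in.

Run:
```python
from h import *
c=ctrl.calibration("wrist")
f=lambda u,v,z:F(onz(c,190+u/1.285,100+(v-330)/1.285,z,1))
print("pipe end",f(283,415,50),"channel end",f(300,440,32),f(300,388,32),"stop face top",f(54,400,64),"pipe far end",f(57,415,50), "home gap expect -55 / -75")
```

```text
pipe end [  0.623 -56.046  50.   ] channel end [-19.148 -74.601  32.   ] [ 18.611 -72.28   32.   ] stop face top [10.493 94.463 64.   ] pipe far end [-0.939 95.948 50.   ] home gap expect -55 / -75
```

```bash
python3 -c "
from cell import ctrl
print(ctrl.finish_job())"
```

```text
the job is handed in; nothing more can be done
None
```

The job is handed in at about 12 s on the clock: the pipe is home against the stop plate (seated while both straps were open), both straps are snapped shut under their catches, and nothing else on the bench was touched.

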